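# Count locknuts off the tray through the gate

### The job

Put the three loose hex locknuts on the counting tray away: with the fingertips push each one along the tray floor through the narrow gate and over the edge of the drop slot, so that it falls into the stock bin below. Take them one at a time, the next one entering the gate only after the one before has dropped, and do not pick any up. Leave the round ferrule standing in its place on the tray, and do not disturb the adapter or the spanner on the bench beside it.

Things in the scene. Friction and masses are not known exactly. Their poses are not given: they have to be found in the camera images.
- tray: dark steel counting tray on legs, fixed. Origin at bench level under its middle; own +x runs along the centre line from the wide field to gate and slot, z up. Its frame, mm: flat floor top z 75; walls 3 thick, 18 above the floor: back x -145, sides y +-168 up to x -40, then a funnel to y +-60 at x 40 and y +-30 at x 100 (gate)
- gate (a point): middle of the gate's entrance, at floor height, on the tray's centre line (tray x 100 mm); axes as the tray's, +x leads through. The gate is a straight floored passage 60 mm wide and 30 mm long, open on top, between walls 18 mm high; at its far end (tray x 130) the floor ends in a straight edge at the slot
- slot (a point): middle of the drop slot, at tray floor height (tray x 161 mm), axes as the tray's. The slot is 60 mm wide and 62 mm long, open above, between the floor's edge (tray x 130) and a stop wall (x 192). A nut pushed more than half over the edge tips and falls by itself into the bin
- bin (a point): middle of the stock bin's floor (tray x 160, z 4 mm), axes as the tray's. A blue plastic bin, fixed under the slot, open on top: inside 92 mm along x and 162 mm along y, rim at tray z 68, so it sticks out either side of the tray's narrow end
- nut_a: steel hexagonal locknut lying flat on the tray floor: 36 mm across flats, 41.6 mm across corners, 10 mm thick, 26 mm bore, about 46 g; all three are alike. Origin at the centre of its underside, z up as it lies, its flats face its own x axis and every 60 degrees from it
- nut_b: steel hexagonal locknut lying flat on the tray floor: 36 mm across flats, 41.6 mm across corners, 10 mm thick, 26 mm bore, about 46 g; all three are alike. Origin at the centre of its underside, z up as it lies, its flats face its own x axis and every 60 degrees from it
- nut_c: steel hexagonal locknut lying flat on the tray floor: 36 mm across flats, 41.6 mm across corners, 10 mm thick, 26 mm bore, about 46 g; all three are alike. Origin at the centre of its underside, z up as it lies, its flats face its own x axis and every 60 degrees from it
- ferrule: round steel crimp ferrule standing upright on the tray floor among the nuts: a tube 33 mm across, 24 mm bore, 38 mm tall, about 90 g, loose. Origin at the centre of its underside, z up
- adapter: steel pipe adapter standing upright on the bench left of the tray: 38 mm across its hexagon, 60 mm tall, loose. Origin at the centre of its underside, z up
- spanner: steel spanner 220 mm long lying on a thin rubber mat on the bench right of the tray, loose. Origin near the middle of its length on its underside, x along the handle
Mind the look-alikes: they are no part of the job. What is shaped like the nut_a but pink is not meant. What is shaped like the nut_c but purple is not meant.

How it is judged:
At the end, for the whole second after the job is handed in: All three nuts lie at rest in the stock bin under the slot (inside its walls, more than 17 mm below the tray floor); the ferrule stands upright on the tray within 20 mm of where it stood, and the adapter and the spanner are within 20 mm of where they were (x of nut_a in the frame of tray between 0.114 and 0.206 m and y of nut_a in the frame of tray between -0.081 and 0.081 m and z of each of nut_a, nut_b, nut_c in the frame of tray below 0.058 m and linear speed of each of nut_a, nut_b, nut_c below 0.03 m/s and x of nut_b in the frame of tray between 0.114 and 0.206 m and y of nut_b in the frame of tray between -0.081 and 0.081 m and x of nut_c in the frame of tray between 0.114 and 0.206 m and y of nut_c in the frame of tray between -0.081 and 0.081 m and angle between ferrule's own z axis and vertical below 0.15 rad and distance of each of ferrule, adapter, spanner from where it was at the start of the episode below 0.02 m); the robot touches nothing.
It fails at once if a nut is lifted: its underside comes more than 8 mm above the tray floor (z of any of nut_a, nut_b, nut_c in the frame of tray above 0.083 m).
It fails at once if two nuts are in the gate or on the slot's edge at once (a nut counts as in the gate from when its centre is 15 mm short of the entrance until it has dropped 12 mm below the tray floor) ((x of each of nut_a, nut_b in the frame of tray above 0.085 m and y of nut_a in the frame of tray between -0.04 and 0.04 m and z of each of nut_a, nut_b in the frame of tray above 0.063 m and y of nut_b in the frame of tray between -0.04 and 0.04 m) or (x of each of nut_b, nut_c in the frame of tray above 0.085 m and y of nut_b in the frame of tray between -0.04 and 0.04 m and z of each of nut_b, nut_c in the frame of tray above 0.063 m and y of nut_c in the frame of tray between -0.04 and 0.04 m) or (x of each of nut_a, nut_c in the frame of tray above 0.085 m and y of nut_a in the frame of tray between -0.04 and 0.04 m and z of each of nut_a, nut_c in the frame of tray above 0.063 m and y of nut_c in the frame of tray between -0.04 and 0.04 m)).
It fails at once if the ferrule is tipped, lifted or shoved more than 20 mm (angle between ferrule's own z axis and vertical above 0.5 rad or distance of ferrule from where it was at the start of the episode above 0.02 m).
It fails at once if the adapter or the spanner is shoved more than 20 mm (distance of any of adapter, spanner from where it was at the start of the episode above 0.02 m).
It also fails if it takes over 72 s, if anything falls off the work surface, if the arm or the gripper's body presses on something with over 40 N, if the wrist force passes 120 N, or if a joint passes its speed limit or range.

### The arm

A 6-joint arm with a two-finger parallel gripper is mounted at the origin on the work surface. World frame = base frame: x ahead of the robot, y to its left, z up, the work surface at z = 0. Lengths are in m, angles in rad, forces in N, time in s.
With the tool pointing down it reaches from about 0.225 to 0.875 m from the base axis. Payload 3.4 kg.
Tool frame: the origin (TCP) lies between the finger pads; the fingertips stand 8 mm ahead of it and the grasp point (between the pads) lies 11 mm behind it; z points along the fingers, y is the line along which they close (so a half turn about z gives the same grasp; the last joint's range is limited). The gripper opens to 85 mm and grips with 20 to 120 N. Pads are 22 mm wide; open, the fingers measure 114 mm over their backs; the gripper's body (76 mm by 85 mm) begins 54 mm behind the grasp point. The pads swing forward as they close: fully open they stand 13 mm farther back than shut.
Start: joints at [1.215, 0.276, 1.505, -0, 1.361, -0.121], TCP at [0.134, 0.559, 0.239] pointing down, gripper open.
Joint ranges: [-2.89, 2.89], [-0.75, 2.08], [0.22, 2.7], [-1.18, 4.32], [0.11, 2.71], [-2.7, 2.7]. Speed limits (rad/s): [2.57, 2.57, 3.14, 3.14, 3.14, 3.14].

### API

Orientations are given as a unit quaternion [w, x, y, z].
In Python, from rig import manip gives the robot as it stands.
- The arm moves only by the tool move_arm, never from a script. Its argument "deltas" is a list that holds one entry, the list of rows, each a list of 5 numbers: the shift along the tool's x, y, z normalised to -1 to 1, where 1 is 80 cm, then the turn about the tool's z normalised to -1 to 1, where 1 is 120 degrees, then the closure, from -1 (fully open) to 1 (shut). In form: [[[tx, ty, tz, twist, grip], ...]]. A call has 1 to 12 rows; each row is the pose to reach, as a shift and turn from the pose commanded when the call began, along the tool's axes at that moment; what a row does not reach only later rows make up. A row lasts 1/10 s, in which the tool goes at most 50 mm and 8.59 degrees, less where a joint would pass 70% of its speed; a pose out of reach is approached as far as the arm can. A call with a number of a shift or a turn outside -1 to 1 is refused whole. A call with a gripper value outside its range is refused whole. The fingers move at their own pace and stop on an object; "squeeze" is the grip in N (left out, the last holds). Time passes only in rows, so rows that repeat a pose let the fingers close. It gives the time, the measured TCP pose, the force, the opening and the grip force at its end, in the units of the state.
- manip.get_state(): the state, without advancing time (a new reading comes with each control period).
- manip.get_image(name): name is "scene" or "top"; returns the picture (400x640x3 uint8, red, green, blue); there is no depth.
- manip.camera_params(name): a dict with "fx", "fy", "cx", "cy" (pixels), "R" (3x3) and "t" (3): a world point X has camera coordinates R X + t. Camera axes: x right, y down, z forward; pixel columns grow to the right and rows downward; lengths in m; the calibration is good to about 2 mm. A picture is of the moment at which its call begins. camera_params takes no time and is no camera call.
- manip.sign_off(): hands the job in; it is judged then, once.
The state is a dict: "clock": time; "qpos": joint angles; "qd": joint speeds; "effort": joint torques, N m; "position": TCP position; "ee_rot": TCP orientation; "contact_force": force on the tool from outside, world axes, zero at the start; "moment": the same for the moment, N m; "width": finger opening in m; "gripper_force": force on a finger pad.
Only numpy, scipy, OpenCV 4.12 (cv2) and the standard library are available. Lean on these libraries where they do the work, as an engineer would, in place of code of your own. Each camera call takes 0.05 s, during which the arm holds its last target. There are 200 camera calls.

## Working session

There is one attempt and no reset: what is moved stays moved. The work goes in short steps, Python scripts to look and compute and a tool call to move; the robot and the scene stay as the last step left them, time stands still between calls to the robot, and variables do not carry over. Pictures are saved under pics/ and viewed, at most 10 in all, crops included, and the job is handed in when it is done.

Besides the shell and the picture viewer there is one more tool, called after ">>>" by a JSON object that holds its "name" and its "arguments", one argument or row to a line. move_arm: Moves the arm, as the interface text tells. Scaled input: -1 to 1 covers 80 cm each way for a shift and 120 degrees each way for a turn. Its arguments: {"type":"object","properties":{"deltas":{"type":"array","items":{"type":"array","items":{"type":"array","items":{"type":"number","minimum":-1,"maximum":1}}}},"squeeze":{"type":"number"}},"required":["deltas"]}

```bash
mkdir -p pics
python3 - <<'E'
from rig import manip
import cv2
for n in("top","scene"):
    cv2.imwrite(f"pics/{n}0.png",manip.get_image(n)[:,:,::-1])
    p=manip.camera_params(n);print(n,{k:(v.tolist() if hasattr(v,'tolist') else v) for k,v in p.items()})
print(manip.get_state())
E
```

```text
top {'fx': 482.20715078404385, 'fy': 482.20715078404385, 'cx': 317.9375973604905, 'cy': 198.3630487398084, 'R': [[-0.02488205948090874, -0.9996772352281643, 0.005129179521334815], [-0.9939764446057199, 0.024191728479018033, -0.10689054140647747], [0.1067319571869687, -0.007757940433583321, -0.9942575640523275]], 't': [-0.00879868742172419, 0.5971384471449046, 1.410000743634662]}
scene {'fx': 455.0045717385198, 'fy': 455.0045717385198, 'cx': 321.3507064805018, 'cy': 207.10805663058187, 'R': [[0.7943230583809793, 0.6074934558922422, -0.0016062292449984625], [0.418327345310996, -0.5488939092082902, -0.7236834312039315], [-0.4405145980434039, 0.5741665067575271, -0.6901302133862252]], 't': [-0.4681385943193908, -0.23150709671019157, 1.436913469054211]}
{'clock': 0.1, 'qpos': array([ 1.21497907e+00,  2.76499382e-01,  1.50598537e+00,  2.12600422e-05,
        1.36071458e+00, -1.20989165e-01]), 'qd': array([ 5.83477084e-05, -2.39530783e-03, -4.06763014e-03,  1.24044189e-03,
       -2.84542068e-04, -3.85129108e-04]), 'effort': array([ 7.73051142e-04, -4.17692149e+01, -2.46406353e+01, -4.84596683e-05,
        5.81167988e-03,  1.70911085e-05]), 'position': array([0.13362114, 0.55879188, 0.23855311]), 'ee_rot': array([-1.99809494e-04,  1.17146623e-01,  9.93114305e-01, -7.78160513e-04]), 'contact_force': array([-0.95937582,  0.17189701,  0.17043389]), 'moment': array([-0.01219368,  0.01515002,  0.00068753]), 'gripper_force': 0.0, 'width': 0.08512939504897292}
```

View pics/top0.png

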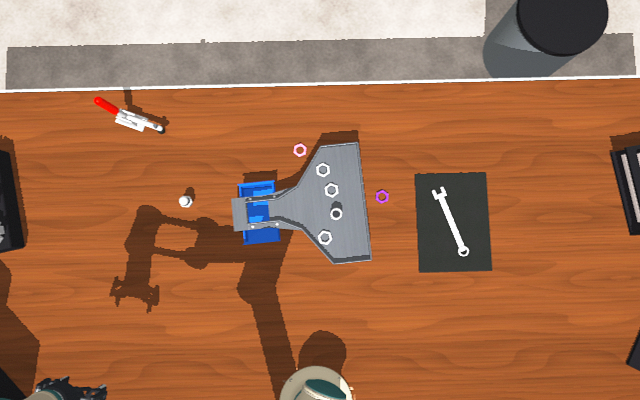

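View pics/scene0.png

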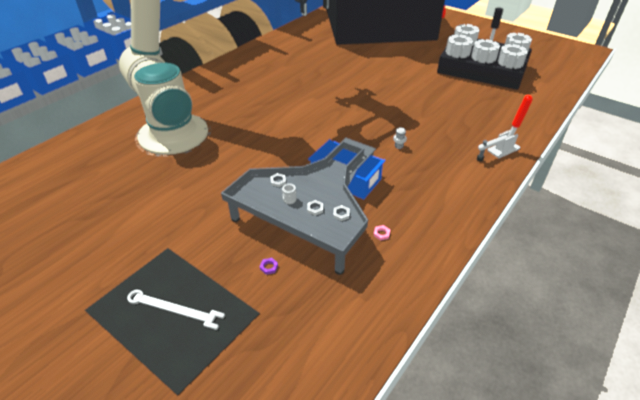

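Top view: the tray's gate points left, at about (285,210). There are steel nuts at about (323,170), (332,190) and (325,237), and the ferrule at (336,213). The look-alikes are pink at (300,150) and purple at (382,197), both off the tray. The three bright steel nuts on the tray floor fit the description. I'll confirm them in an enlarged crop.

Run:
```python
import cv2
i=cv2.imread("pics/top0.png")[120:270,225:405]
cv2.imwrite("pics/c0.png",cv2.resize(i,None,fx=4,fy=4,interpolation=cv2.INTER_CUBIC))
```

```text
(no output)
```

View pics/c0.png

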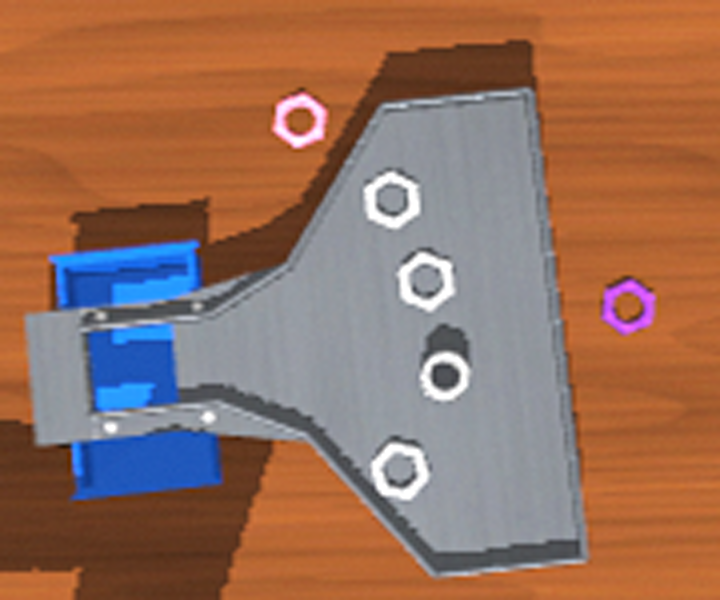

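```bash
cat > h.py <<'E'
import numpy as np
from rig import manip
def pix2w(u,v,z,n="top"):
    p=manip.camera_params(n);R=np.array(p["R"]);t=np.array(p["t"])
    d=R.T@np.array([(u-p["cx"])/p["fx"],(v-p["cy"])/p["fy"],1]);o=-R.T@t
    return (o+d*(z-o[2])/d[2])[:2]
def crop(x,y): return (x+.5)/4-.5+225,(y+.5)/4-.5+120
E
cat > a.py <<'E'
from h import *
pts=[((530,90),(-147,-170)),((585,560),(-147,170)),((433,574),(-40,170)),((381,105),(-40,-170)),((293,266),(40,-62)),((309,436),(40,62))]
W=np.array([pix2w(*crop(*c),.093) for c,_ in pts]);T=np.array([t for _,t in pts])/1e3
from scipy.optimize import least_squares
def f(q):
    c,s=np.cos(q[2]),np.sin(q[2]);return (T@np.array([[c,s],[-s,c]])+q[:2]-W).ravel()
q=least_squares(f,[.4,0,1.5]).x;print("tray",q.round(4),(f(q).reshape(-1,2)*1e3).round(1).tolist())
c,s=np.cos(q[2]),np.sin(q[2])
def tr(w): d=w-q[:2];return np.array([c*d[0]+s*d[1],-s*d[0]+c*d[1]])*1e3
for n,c0,z in[("A",(391,199),.085),("B",(426,280),.085),("C",(400,470),.085),("F",(444,376),.113),("edge",(174,322),.075),("edge",(178,390),.075)]:
    w=pix2w(*crop(*c0),z);print(n,w.round(4),tr(w).round(1))
E
python3 a.py
```

```text
tray [ 0.5699 -0.0084  1.6534] [[0.0, -0.1], [0.2, -0.7], [-1.5, -1.7], [-0.3, -1.8], [1.5, 2.9], [0.1, 1.5]]
A [ 0.6752 -0.038 ] [ -38.2 -102.5]
B [ 0.6155 -0.0618] [-56.9 -41. ]
C [ 0.4793 -0.0394] [-23.4  92.9]
F [ 0.5437 -0.0715] [-60.7  31.4]
edge [0.5905 0.1213] [127.6 -31.2]
edge [0.5411 0.1191] [129.5  18.2]
```

```bash
cat >> h.py <<'E'
from scipy.spatial.transform import Rotation as Ro
Q=np.array([.5699,-.0084,1.6534])
def t2w(x,y):
    c,s=np.cos(Q[2]),np.sin(Q[2]);return Q[:2]+np.array([c*x-s*y,s*x+c*y])/1e3
def w2t(w):
    c,s=np.cos(Q[2]),np.sin(Q[2]);d=np.array(w[:2])-Q[:2];return np.array([c*d[0]+s*d[1],-s*d[0]+c*d[1]])*1e3
def pose():
    s=manip.get_state();w,x,y,z=s["ee_rot"];R=Ro.from_quat([x,y,z,w]).as_matrix()
    return s,np.array(s["position"]),R
def rel(targets):
    "targets: (x,y mm tray, z world m, heading deg tray of tool +x) -> rows relative to the present pose"
    s,p,R=pose();yaw=np.arctan2(R[1,0],R[0,0])
    print("t",round(s["clock"],2),"tray",w2t(p).round(1),"z",p[2].round(4),"head",round(np.degrees(yaw-Q[2]),1),"F",np.round(s["contact_force"],1),"w",round(s["width"],4))
    for x,y,z,h in targets:
        d=R.T@(np.r_[t2w(x,y),z]-p);tw=-(np.degrees(Q[2])+h-np.degrees(yaw));tw=(tw+180)%360-180
        print((x,y,z,h),np.r_[d/.8,tw/120].round(4).tolist())
E
python3 -c "
from h import *
rel([(-95,-50,.15,12.6)])"
```

```text
t 0.1 tray [601.3 388. ] z 0.2386 head 71.8 F [-1.   0.2  0.2] w 0.0851
(-95, -50, 0.15, 12.6) [-0.7918, -0.6558, 0.1116, 0.4934]
```

>>> {"name": "move_arm", "arguments": {
  "deltas": [
    [[-0.792,-0.656,0.06,0.493,0.77],[-0.792,-0.656,0.06,0.493,0.77],[-0.792,-0.656,0.06,0.493,0.77],[-0.792,-0.656,0.06,0.493,0.77],[-0.792,-0.656,0.06,0.493,0.77],[-0.792,-0.656,0.06,0.493,0.77],[-0.792,-0.656,0.06,0.493,0.77],[-0.792,-0.656,0.06,0.493,0.77],[-0.792,-0.656,0.06,0.493,0.77],[-0.792,-0.656,0.06,0.493,0.77],[-0.792,-0.656,0.06,0.493,0.77],[-0.792,-0.656,0.06,0.493,0.77]]
  ]
}}

```text
clock: 1.3
position: [0.4942, 0.0785, 0.204]
ee_rot: [-0.0, 0.592, 0.806, 0.0]
contact_force: [0.9, -0.3, 0.3]
width: 0.01
gripper_force: 0.0
```

```bash
python3 -c "
from h import *
rel([(-95,-50,.13,12.6)])"
```

```text
t 1.3 tray [92.8 68.3] z 0.204 head 12.6 F [ 0.9 -0.3  0.3] w 0.01
(-95, -50, 0.13, 12.6) [-0.2614, 0.093, 0.0924, 0.0002]
```

>>> {"name": "move_arm", "arguments": {
  "deltas": [
    [[-0.261,0.093,0.06,0,0.77],[-0.261,0.093,0.06,0,0.77],[-0.261,0.093,0.06,0,0.77],[-0.261,0.093,0.06,0,0.77],[-0.261,0.093,0.06,0,0.77],[-0.261,0.093,0.092,0,0.77],[-0.261,0.093,0.092,0,0.77],[-0.261,0.093,0.092,0,0.77]]
  ]
}}

```text
clock: 2.1
position: [0.626, -0.0963, 0.13]
ee_rot: [-0.001, 0.592, 0.806, -0.0]
contact_force: [0.3, 0.1, -0.0]
width: 0.0099
gripper_force: 0.0
```

```bash
python3 -c "
from h import *
import cv2
rel([(-95,-50,.092,12.6),(-95,-50,.087,12.6)])
a=manip.get_image('top')[120:270,225:405,::-1];b=manip.get_image('scene')[120:270,200:380,::-1]
cv2.imwrite('pics/c1.png',cv2.resize(np.hstack([a,b]),(792,330),interpolation=cv2.INTER_CUBIC))"
```

```text
t 2.1 tray [-92.3 -48.7] z 0.13 head 12.7 F [ 0.3  0.1 -0. ] w 0.0099
(-95, -50, 0.092, 12.6) [-0.0038, 0.001, 0.0475, 0.0004]
(-95, -50, 0.087, 12.6) [-0.0038, 0.001, 0.0537, 0.0004]
```

View pics/c1.png

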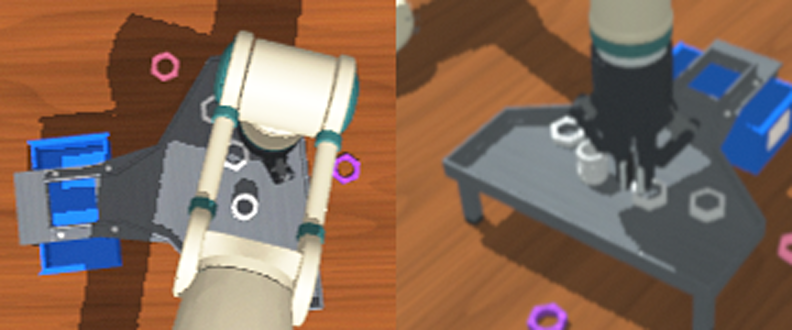

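The gripper hangs behind nut B (left panel (237,155)), clear of the ferrule (245,205) and of all the nuts.

>>> {"name": "move_arm", "arguments": {
  "deltas": [
    [[-0.004,0.001,0.03,0,0.77],[-0.004,0.001,0.047,0,0.77],[-0.004,0.001,0.047,0,0.77]]
  ]
}}

```text
clock: 2.5
position: [0.6271, -0.0985, 0.0918]
ee_rot: [-0.002, 0.592, 0.806, -0.001]
contact_force: [-0.5, -0.2, 0.1]
width: 0.0099
gripper_force: 0.0
```

>>> {"name": "move_arm", "arguments": {
  "deltas": [
    [[0,0,0.003,0,0.77],[0,0,0.006,0,0.77],[0,0,0.006,0,0.77]]
  ]
}}

```text
clock: 2.8
position: [0.6289, -0.0994, 0.0888]
ee_rot: [0.0, 0.592, 0.806, 0.0]
contact_force: [0.7, 0.2, -0.4]
width: 0.0098
gripper_force: 0.0
```

```bash
python3 -c "
from h import *
rel([(-60,-42,.087,12.6),(90,-7,.087,12.6),(100,-5,.087,12.6),(128,0,.087,12.6)])"
```

```text
t 2.8 tray [-95.6 -51.3] z 0.0888 head 12.7 F [ 0.7  0.2 -0.4] w 0.0098
(-60, -42, 0.087, 12.6) [0.0459, -0.0016, 0.0023, 0.0005]
(90, -7, 0.087, 12.6) [0.2385, -0.0031, 0.0022, 0.0005]
(100, -5, 0.087, 12.6) [0.2512, -0.0028, 0.0022, 0.0005]
(128, 0, 0.087, 12.6) [0.2867, -0.0013, 0.0022, 0.0005]
```

>>> {"name": "move_arm", "arguments": {
  "deltas": [
    [[0.0125,0,0,0,0.77],[0.025,0,0,0,0.77],[0.0375,0,0,0,0.77],[0.05,0,0,0,0.77],[0.0625,0,0,0,0.77],[0.075,0,0,0,0.77],[0.0875,0,0,0,0.77],[0.1,0,0,0,0.77],[0.1125,0,0,0,0.77],[0.125,0,0,0,0.77],[0.1375,0,0,0,0.77],[0.15,0,0,0,0.77]]
  ]
}}

```text
clock: 4.0
position: [0.5925, 0.0158, 0.0883]
ee_rot: [-0.0, 0.592, 0.806, 0.0]
contact_force: [-0.6, -0.4, 0.7]
width: 0.0099
gripper_force: 0.2
```

```bash
python3 -c "
from h import *
import cv2
rel([(112,-4,.087,12.6)])
a=manip.get_image('top')[120:270,225:405,::-1];b=manip.get_image('scene')[120:270,220:400,::-1]
cv2.imwrite('pics/c2.png',cv2.resize(np.hstack([a,b]),(792,330),interpolation=cv2.INTER_CUBIC))"
```

```text
t 4.0 tray [ 22.3 -24.6] z 0.0883 head 12.7 F [-0.6 -0.4  0.7] w 0.0099
(112, -4, 0.087, 12.6) [0.1151, -0.0005, 0.0017, 0.0004]
```

View pics/c2.png

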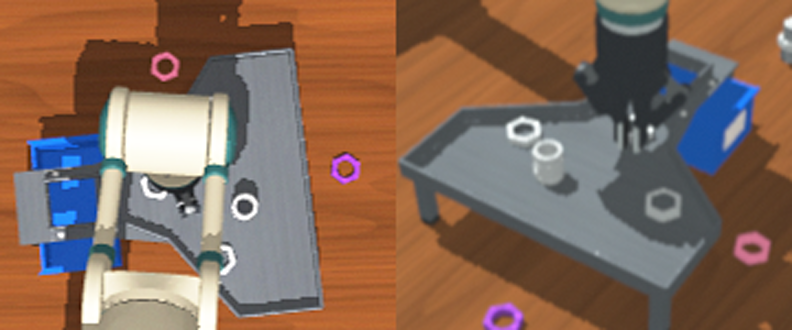

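Nut B (left panel about (152,190)) is riding ahead of the fingers, and the ferrule (245,206) has not moved. Continuing.

>>> {"name": "move_arm", "arguments": {
  "deltas": [
    [[0.0125,0,0,0,0.77],[0.025,0,0,0,0.77],[0.0375,0,0,0,0.77],[0.05,0,0,0,0.77],[0.0625,0,0,0,0.77],[0.075,0,0,0,0.77],[0.0875,0,0,0,0.77],[0.1,0,0,0,0.77],[0.11,0,0,0,0.77],[0.115,0,0,0,0.77],[0.115,0,0,0,0.77]]
  ]
}}

```text
clock: 5.2
position: [0.5651, 0.1034, 0.0884]
ee_rot: [-0.0, 0.592, 0.806, 0.0]
contact_force: [0.0, 0.8, 0.0]
width: 0.01
gripper_force: 0.0
```

>>> {"name": "move_arm", "arguments": {
  "deltas": [
    [[-0.01,0,0,0,0.77],[-0.02,0,-0.06,0,0.77],[-0.02,0,-0.1,0,0.77],[-0.02,0,-0.1,0,0.77]]
  ]
}}

```text
clock: 5.6
position: [0.574, 0.0864, 0.1734]
ee_rot: [0.004, 0.593, 0.805, 0.003]
contact_force: [0.3, -0.4, 0.2]
width: 0.0099
gripper_force: 0.0
```

```bash
python3 -c "
from h import *
import cv2
h=59
u=np.array([np.cos(np.radians(h)),np.sin(np.radians(h))]);s=np.array([-38,-102])-42*u;print(s)
rel([(*s.round(),.15,h)])
a=manip.get_image('top')[120:270,225:405,::-1];b=manip.get_image('scene')[120:270,220:400,::-1]
cv2.imwrite('pics/c3.png',cv2.resize(np.hstack([a,b]),(792,330),interpolation=cv2.INTER_CUBIC))"
```

```text
[ -59.63159915 -138.00102663]
t 5.6 tray [ 94.2 -11.9] z 0.1734 head 12.6 F [ 0.3 -0.4  0.2] w 0.0099
(np.float64(-60.0), np.float64(-138.0), 0.15, 59) [-0.2223, 0.1115, 0.0312, -0.3868]
```

View pics/c3.png

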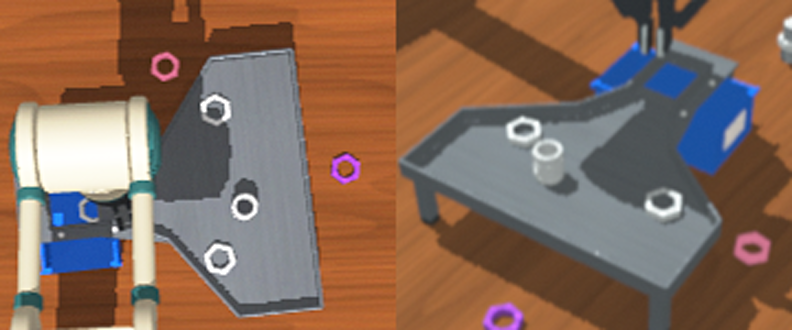

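Nut B has dropped into the bin: it shows at left panel (90,210), inside the slot. The ferrule, A (215,108) and C (220,258) have not moved. Next is A.

>>> {"name": "move_arm", "arguments": {
  "deltas": [
    [[-0.222,0.111,0.03,-0.387,0.77],[-0.222,0.111,0.03,-0.387,0.77],[-0.222,0.111,0.03,-0.387,0.77],[-0.222,0.111,0.03,-0.387,0.77],[-0.222,0.111,0.03,-0.387,0.77],[-0.222,0.111,0.03,-0.387,0.77],[-0.222,0.111,0.03,-0.387,0.77],[-0.222,0.111,0.03,-0.387,0.77]]
  ]
}}

```text
clock: 6.5
position: [0.707, -0.0555, 0.1427]
ee_rot: [-0.001, 0.227, 0.974, -0.0]
contact_force: [0.1, 0.2, -0.0]
width: 0.0099
gripper_force: 0.0
```

```bash
python3 -c "
from h import *
rel([(-60,-138,.088,59)])"
```

```text
t 6.5 tray [ -58.3 -132.8] z 0.1427 head 59.0 F [ 0.1  0.2 -0. ] w 0.0099
(-60, -138, 0.088, 59) [-0.0069, 0.0016, 0.0683, 0.0]
```

>>> {"name": "move_arm", "arguments": {
  "deltas": [
    [[-0.003,0.001,0,0,0.77],[-0.003,0.001,0.03,0,0.77],[-0.003,0.001,0.055,0,0.77],[-0.003,0.001,0.066,0,0.77],[-0.003,0.001,0.067,0,0.77]]
  ]
}}

```text
clock: 7.0
position: [0.7094, -0.0553, 0.0893]
ee_rot: [-0.001, 0.226, 0.974, -0.0]
contact_force: [-0.6, 0.3, 0.3]
width: 0.0099
gripper_force: 0.0
```

```bash
python3 -c "
from h import *
rel([(-38,-102,.087,59),(5,-31,.087,59)])"
```

```text
t 7.0 tray [ -58.3 -135.2] z 0.0893 head 59.1 F [-0.6  0.3  0.3] w 0.0099
(-38, -102, 0.087, 59) [0.0486, 0.0004, 0.003, 0.0008]
(5, -31, 0.087, 59) [0.1524, 0.001, 0.0033, 0.0008]
```

>>> {"name": "move_arm", "arguments": {
  "deltas": [
    [[0.0125,0,0.001,0,0.77],[0.025,0,0.001,0,0.77],[0.0375,0,0.001,0,0.77],[0.05,0,0.001,0,0.77],[0.0625,0,0.001,0,0.77],[0.075,0,0.001,0,0.77],[0.0875,0,0.001,0,0.77],[0.1,0,0.001,0,0.77],[0.1125,0,0.001,0,0.77],[0.125,0,0.001,0,0.77],[0.14,0,0.001,0,0.77],[0.152,0,0.001,0,0.77]]
  ]
}}

```text
clock: 8.2
position: [0.6015, -0.002, 0.0907]
ee_rot: [0.001, 0.226, 0.974, 0.0]
contact_force: [2.4, -1.2, 5.7]
width: 0.0102
gripper_force: 3.1
```

>>> {"name": "move_arm", "arguments": {
  "deltas": [
    [[0,0,0,0,0.77],[-0.015,0,0,0,0.77],[-0.03,0,-0.05,0,0.77],[-0.12,0.05,-0.1,0,0.77],[-0.22,0.1,-0.1,0,0.77],[-0.22,0.1,-0.1,0,0.77],[-0.22,0.1,-0.1,0,0.77]]
  ]
}}

```text
clock: 8.9
position: [0.7972, -0.0079, 0.1685]
ee_rot: [-0.0, 0.226, 0.974, 0.0]
contact_force: [-1.1, -0.7, -0.7]
width: 0.0099
gripper_force: 0.0
```

```bash
python3 -c "
from h import *
import cv2
rel([(-17,-5,.15,0)])
a=manip.get_image('top')[120:270,225:405,::-1];b=manip.get_image('scene')[120:270,220:400,::-1]
cv2.imwrite('pics/c4.png',cv2.resize(np.hstack([a,b]),(792,330),interpolation=cv2.INTER_CUBIC))"
```

```text
t 8.9 tray [ -18.3 -226.6] z 0.1685 head 59.1 F [-1.1 -0.7 -0.7] w 0.0099
(-17, -5, 0.15, 0) [0.2384, -0.1409, 0.0232, 0.4924]
```

View pics/c4.png

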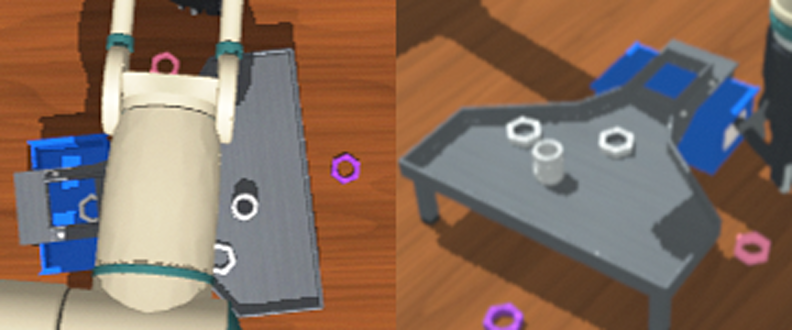

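```bash
python3 -c "
from h import *
print(w2t(pix2w(220+220.5/2.2,120+141.5/2.2,.085,'scene')))
print('C',w2t(pix2w(220+128/2.2,120+131/2.2,.085,'scene')))
rel([(-20,-12,.15,0)])"
```

```text
[17.63545827 -9.96055939]
C [-23.79653237  88.95551833]
t 9.0 tray [ -18.4 -226.8] z 0.1672 head 59.1 F [-0.8  0.4 -1. ] w 0.0098
(-20, -12, 0.15, 0) [0.2294, -0.1396, 0.0216, 0.4925]
```

Nut A now lies at about tray (18,-8), seen at right panel (616,141), and the ferrule is unmoved. I'll come in behind it and push it through.

>>> {"name": "move_arm", "arguments": {
  "deltas": [
    [[0.228,-0.14,0.02,0.468,0.77],[0.228,-0.14,0.02,0.468,0.77],[0.228,-0.14,0.02,0.468,0.77],[0.228,-0.14,0.02,0.468,0.77],[0.228,-0.14,0.02,0.468,0.77],[0.228,-0.14,0.02,0.468,0.77],[0.228,-0.14,0.02,0.468,0.77],[0.228,-0.14,0.02,0.468,0.77],[0.228,-0.14,0.02,0.468,0.77]]
  ]
}}

```text
clock: 9.9
position: [0.5801, -0.0279, 0.1533]
ee_rot: [-0.001, 0.658, 0.753, -0.001]
contact_force: [0.7, 0.2, 1.0]
width: 0.01
gripper_force: 0.0
```

```bash
python3 -c "
from h import *
rel([(-20,-11,.088,3)])"
```

```text
t 9.9 tray [-20.3  -8.6] z 0.1533 head 3.0 F [0.7 0.2 1. ] w 0.01
(-20, -11, 0.088, 3) [0.0001, 0.0032, 0.0816, 0.0002]
```

>>> {"name": "move_arm", "arguments": {
  "deltas": [
    [[-0.003,0.002,0,0,0.77],[-0.003,0.002,0.04,0,0.77],[-0.003,0.002,0.07,0,0.77],[-0.003,0.002,0.08,0,0.77],[-0.003,0.002,0.081,0,0.77]]
  ]
}}

```text
clock: 10.4
position: [0.5826, -0.0301, 0.0879]
ee_rot: [-0.001, 0.658, 0.753, -0.001]
contact_force: [0.3, -0.2, -0.3]
width: 0.0097
gripper_force: 0.0
```

```bash
python3 -c "
from h import *
rel([(112,-4,.088,3)])"
```

```text
t 10.4 tray [-22.7 -10.9] z 0.0879 head 3.0 F [ 0.3 -0.2 -0.3] w 0.0097
(112, -4, 0.088, 3) [0.1686, 0.0001, 0.0, -0.0003]
```

>>> {"name": "move_arm", "arguments": {
  "deltas": [
    [[0.0125,0,0,0,0.77],[0.025,0,0,0,0.77],[0.0375,0,0,0,0.77],[0.05,0,0,0,0.77],[0.0625,0,0,0,0.77],[0.075,0,0,0,0.77],[0.0875,0,0,0,0.77],[0.1,0,0,0,0.77],[0.1125,0,0,0,0.77],[0.125,0,0,0,0.77],[0.1375,0,0,0,0.77],[0.15,0,0,0,0.77]]
  ]
}}

```text
clock: 11.6
position: [0.5672, 0.0896, 0.0891]
ee_rot: [-0.0, 0.658, 0.753, 0.0]
contact_force: [0.3, -1.1, 0.6]
width: 0.0095
gripper_force: 0.3
```

>>> {"name": "move_arm", "arguments": {
  "deltas": [
    [[0.0125,0,0,0,0.77],[0.02,0,0,0,0.77],[0.02,0,0,0,0.77],[0.005,0,-0.02,0,0.77],[0,0,-0.08,0,0.77],[0,0,-0.1,0,0.77],[0,0,-0.1,0,0.77]]
  ]
}}

```text
clock: 12.3
position: [0.5695, 0.0884, 0.1723]
ee_rot: [0.003, 0.658, 0.753, 0.002]
contact_force: [0.2, -0.4, 0.2]
width: 0.0095
gripper_force: 0.0
```

```bash
python3 -c "
from h import *
import cv2
h=-61
u=np.array([np.cos(np.radians(h)),np.sin(np.radians(h))]);s=np.array([-23.5,92])-40*u
rel([(*s.round(),.15,h)])
a=manip.get_image('top')[120:270,225:405,::-1];b=manip.get_image('scene')[120:270,220:400,::-1]
cv2.imwrite('pics/c5.png',cv2.resize(np.hstack([a,b]),(792,330),interpolation=cv2.INTER_CUBIC))"
```

```text
t 12.3 tray [96.5 -7.6] z 0.1723 head 2.9 F [ 0.2 -0.4  0.2] w 0.0095
(np.float64(-43.0), np.float64(127.0), 0.15, -61) [-0.1656, -0.177, 0.0268, 0.5325]
```

View pics/c5.png

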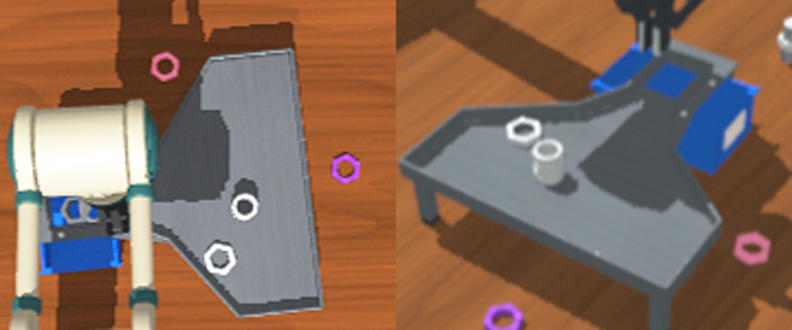

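A dropped: the gate and field are empty except for C at left panel (220,258), and a nut shows in the slot at (75,210). Next is C.

>>> {"name": "move_arm", "arguments": {
  "deltas": [
    [[-0.166,-0.177,0.03,0.532,0.77],[-0.166,-0.177,0.03,0.532,0.77],[-0.166,-0.177,0.03,0.532,0.77],[-0.166,-0.177,0.03,0.532,0.77],[-0.166,-0.177,0.03,0.532,0.77],[-0.166,-0.177,0.03,0.532,0.77],[-0.166,-0.177,0.03,0.532,0.77],[-0.166,-0.177,0.03,0.532,0.77],[-0.166,-0.177,0.03,0.532,0.77],[-0.166,-0.177,0.03,0.532,0.77],[-0.166,-0.177,0.03,0.532,0.77]]
  ]
}}

```text
clock: 13.5
position: [0.4442, -0.0616, 0.1444]
ee_rot: [-0.0, 0.957, 0.291, -0.001]
contact_force: [0.2, -1.2, -0.7]
width: 0.0097
gripper_force: 0.0
```

```bash
python3 -c "
from h import *
rel([(-43,127,.088,-61)])"
```

```text
t 13.5 tray [-42.6 129.6] z 0.1444 head -60.8 F [ 0.2 -1.2 -0.7] w 0.0097
(-43, 127, 0.088, -61) [0.0027, 0.0021, 0.0706, 0.0013]
```

>>> {"name": "move_arm", "arguments": {
  "deltas": [
    [[0.001,0.002,0,0,0.77],[0.001,0.002,0.03,0,0.77],[0.001,0.002,0.06,0,0.77],[0.001,0.002,0.07,0,0.77],[0.001,0.002,0.07,0,0.77]]
  ]
}}

```text
clock: 14.0
position: [0.4454, -0.0624, 0.0882]
ee_rot: [-0.001, 0.957, 0.291, -0.001]
contact_force: [0.2, -0.4, 0.5]
width: 0.0099
gripper_force: 0.0
```

```bash
python3 -c "
from h import *
rel([(10.5,31.2,.088,-61)])"
```

```text
t 14.0 tray [-43.5 128.5] z 0.0882 head -60.9 F [ 0.2 -0.4  0.5] w 0.0099
(10.5, 31.2, 0.088, -61) [0.1391, 0.0002, 0.0, 0.0009]
```

>>> {"name": "move_arm", "arguments": {
  "deltas": [
    [[0.0125,0,0,0,0.77],[0.025,0,0,0,0.77],[0.0375,0,0,0,0.77],[0.05,0,0,0,0.77],[0.0625,0,0,0,0.77],[0.075,0,0,0,0.77],[0.0875,0,0,0,0.77],[0.1,0,0,0,0.77],[0.1125,0,0,0,0.77],[0.125,0,0,0,0.77],[0.135,0,0,0,0.77],[0.139,0,0,0,0.77]]
  ]
}}

```text
clock: 15.2
position: [0.5396, -0.0003, 0.0891]
ee_rot: [0.0, 0.957, 0.291, 0.0]
contact_force: [-0.9, -0.1, 0.5]
width: 0.01
gripper_force: 0.2
```

>>> {"name": "move_arm", "arguments": {
  "deltas": [
    [[0,0,0,0,0.77],[-0.015,0,0,0,0.77],[-0.03,0,-0.05,0,0.77],[-0.06,0,-0.09,0,0.77],[-0.11,0,-0.09,0,0.77],[-0.11,0,-0.09,0,0.77],[-0.11,0,-0.09,0,0.77]]
  ]
}}

```text
clock: 15.9
position: [0.4641, -0.0503, 0.1614]
ee_rot: [0.0, 0.957, 0.29, 0.0]
contact_force: [-0.0, 0.1, 0.1]
width: 0.0096
gripper_force: 0.0
```

```bash
python3 -c "
from h import *
import cv2
rel([(-18,4,.15,0)])
a=manip.get_image('top')[120:270,225:405,::-1];b=manip.get_image('scene')[120:270,220:400,::-1]
cv2.imwrite('pics/c6.png',cv2.resize(np.hstack([a,b]),(792,330),interpolation=cv2.INTER_CUBIC))"
```

```text
t 15.9 tray [-33.  108.9] z 0.1614 head -61.0 F [-0.   0.1  0.1] w 0.0096
(-18, 4, 0.15, 0) [0.1238, 0.0471, 0.0143, -0.5085]
```

View pics/c6.png

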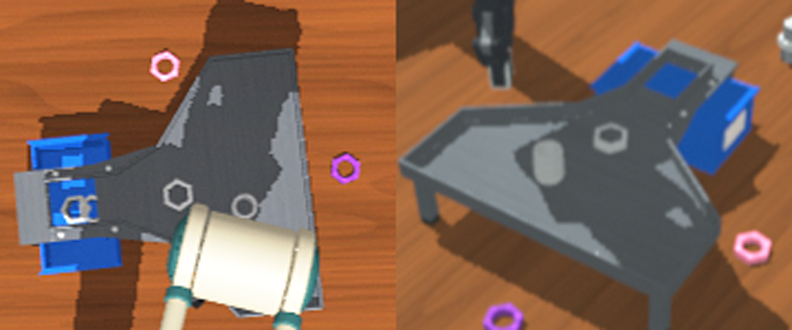

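Nut C is at left panel (178,194), A and B overlap in the bin at (80,209), and the ferrule (245,206) has not moved.

```bash
python3 -c "
from h import *
print(w2t(pix2w(225+178/2.2-.3,120+194/2.2-.3,.085)))
rel([(-18,4,.15,0)])"
```

```text
[21.80330899  3.69833444]
t 16.0 tray [-32.6 107.5] z 0.161 head -60.9 F [-0.6  0.5  0. ] w 0.0101
(-18, 4, 0.15, 0) [0.122, 0.0469, 0.0138, -0.5078]
```

>>> {"name": "move_arm", "arguments": {
  "deltas": [
    [[0.122,0.047,0,-0.508,0.77],[0.122,0.047,0,-0.508,0.77],[0.122,0.047,0,-0.508,0.77],[0.122,0.047,0,-0.508,0.77],[0.122,0.047,0,-0.508,0.77],[0.122,0.047,0,-0.508,0.77],[0.122,0.047,0,-0.508,0.77],[0.122,0.047,0,-0.508,0.77],[0.122,0.047,0,-0.508,0.77]]
  ]
}}

```text
clock: 16.9
position: [0.5678, -0.0262, 0.1605]
ee_rot: [-0.0, 0.678, 0.735, -0.0]
contact_force: [-0.4, 0.0, 0.3]
width: 0.0098
gripper_force: 0.0
```

```bash
python3 -c "
from h import *
rel([(-19,4,.088,0)])"
```

```text
t 16.9 tray [-17.6   3.6] z 0.1605 head -0.1 F [-0.4  0.   0.3] w 0.0098
(-19, 4, 0.088, 0) [-0.0018, -0.0004, 0.0906, -0.0005]
```

>>> {"name": "move_arm", "arguments": {
  "deltas": [
    [[-0.002,0,0.02,0,0.77],[-0.002,0,0.06,0,0.77],[-0.002,0,0.085,0,0.77],[-0.002,0,0.09,0,0.77],[-0.002,0,0.09,0,0.77]]
  ]
}}

```text
clock: 17.4
position: [0.5675, -0.0281, 0.0886]
ee_rot: [-0.001, 0.677, 0.736, -0.0]
contact_force: [-0.4, 0.1, 0.3]
width: 0.0101
gripper_force: 0.0
```

```bash
python3 -c "
from h import *
rel([(112,1,.088,0)])"
```

```text
t 17.4 tray [-19.4   4. ] z 0.0886 head -0.0 F [-0.4  0.1  0.3] w 0.0101
(112, 1, 0.088, 0) [0.1642, 0.0038, 0.0008, -0.0001]
```

>>> {"name": "move_arm", "arguments": {
  "deltas": [
    [[0.0125,0,0,0,0.77],[0.025,0,0,0,0.77],[0.0375,0,0,0,0.77],[0.05,0,0,0,0.77],[0.0625,0.001,0,0,0.77],[0.075,0.001,0,0,0.77],[0.0875,0.002,0,0,0.77],[0.1,0.002,0,0,0.77],[0.1125,0.003,0,0,0.77],[0.125,0.003,0,0,0.77],[0.1375,0.004,0,0,0.77],[0.15,0.004,0,0,0.77]]
  ]
}}

```text
clock: 18.6
position: [0.5609, 0.0925, 0.0891]
ee_rot: [-0.0, 0.677, 0.736, 0.0]
contact_force: [-0.1, -0.2, 0.9]
width: 0.0095
gripper_force: 0.2
```

>>> {"name": "move_arm", "arguments": {
  "deltas": [
    [[0.01,0,0,0,0.77],[0.016,0,0,0,0.77],[0.016,0,0,0,0.77],[0,0,-0.02,0,0.77],[0,0,-0.08,0,0.77],[0,0,-0.12,0,0.77],[-0.08,-0.06,-0.12,0,0.77],[-0.14,-0.12,-0.12,0,0.77],[-0.2,-0.18,-0.12,0,0.77],[-0.2,-0.2,-0.12,0,0.77],[-0.2,-0.2,-0.12,0,0.77]]
  ]
}}

```text
clock: 19.7
position: [0.4116, -0.0829, 0.185]
ee_rot: [-0.0, 0.678, 0.735, -0.001]
contact_force: [0.4, 0.4, -0.1]
width: 0.0099
gripper_force: 0.0
```

```bash
python3 -c "
from h import *
import cv2
rel([])
a=manip.get_image('top')[120:270,225:405,::-1];b=manip.get_image('scene')[120:270,220:400,::-1]
cv2.imwrite('pics/c7.png',cv2.resize(np.hstack([a,b]),(792,330),interpolation=cv2.INTER_CUBIC))"
```

```text
t 19.7 tray [-61.2 164. ] z 0.185 head -0.1 F [ 0.4  0.4 -0.1] w 0.0099
```

View pics/c7.png

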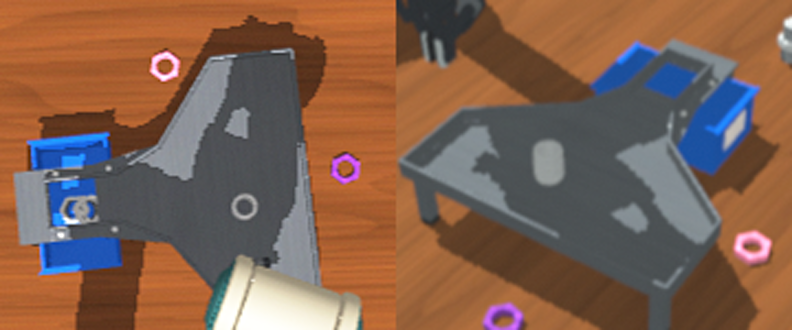

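The tray holds only the ferrule, still at left panel (245,206). All three nuts are piled in the bin under the slot at (80,209), and the arm is clear.

```bash
python3 -c "
from rig import manip
print(manip.sign_off())"
```

```text
the job is handed in; nothing more can be done
None
```

I pushed all three locknuts through the gate one at a time and they lie in the stock bin; the ferrule stayed in place, nothing touched the adapter or spanner, and I handed the job in at about 20 s (no verdict was returned).

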